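# Refit a bench torch on its pegged base

## Task

First lift the graphite marver with the wooden handle off the torch base and stand it on the cork mat. Then pick up the lopsided bench torch (a small trial lift and a shifted grip will tell you where it balances), carry it level, and lower it gently over the two brass pegs of the base, the right way round, until its foot sits flat and fully home; let go. Do not tip the torch and leave the jar, the brick, the bowl and the pot where they are.

Things in the scene. Friction and masses are not known exactly. Their poses are not given: they have to be found in the camera images.
- torch: Loose bench torch, 0.8 to 1.0 kg, standing on its foot. Origin: centre of the foot's underside; x forward to the muzzle, z up. Foot: aluminium plate 170 x 50 x 10 mm with two through holes on its centre line, 19 mm wide at x = +65 mm (front) and 13 mm wide at x = -65 mm (rear). On it a dark post 60 x 24 mm at x = 0, up to the bar at z = 45 mm.
- torch_bar (a point): Centre of the torch's bare aluminium bar, 62 mm above the torch's origin; axes as the torch's. Bar: 130 mm along x, 30 mm wide in y, 34 mm tall; grip it from above, fingers either side. The balance point lies on the bar 5 to 50 mm behind this point (towards the purple valve block) and differs from start to start; held off balance the heavy side droops and the bar may turn in the fingers.
- torch_muzzle (a point): Front tip of the torch's steel muzzle (34 mm thick), 110 mm ahead of the torch's origin and 62 mm up.
- torch_valves (a point): Centre of the purple valve block at the torch's rear: x = -85 mm, z = 62 mm from its origin; 40 x 56 x 44 mm, a red knob on its +y side and a blue one on its -y side (knob ends at y = +-48 mm).
- base: Fixed dark steel base plate 190 x 84 x 12 mm. Origin: centre of its underside; x to its front, z up. Two upright brass pegs on its centre line, 24 mm above the plate, tops bevelled 3 mm: 16 mm thick at x = +65 mm (front), 10 mm thick at x = -65 mm (rear). The seated torch has its foot's underside on the plate's top (12 mm above the origin), centred, its x along the base's x.
- marver: Loose graphite marver, 0.16 kg: a dark block 76 x 50 x 16 mm with an upright round wooden handle in its middle, 20 mm thick, z = 16 to 61 mm. Origin: centre of the underside of the block. It starts on the base between the pegs.
- mat: Fixed cork mat 110 x 100 x 4 mm. Origin: centre of its underside, x along its 110 mm.
- jar: Bystander: amber glass jar with a white cap, 56 mm thick, 100 mm tall, loose. Origin: centre of its underside.
- brick: Bystander: buff fire brick, 60 x 54 x 65 mm tall, loose. Origin: centre of its underside.
- bowl: Bystander: small steel bowl, 76 mm wide, 35 mm tall, loose. Origin: centre of its underside.
- pot: Bystander: small pot with a black cap, 40 mm thick, 60 mm tall, loose. Origin: centre of its underside.
Not all that is in view belongs to the job. There is more than one size of the torch; the job needs the larger.

How it is judged:
On the way, in this order (a step that is already met when the one before it is completed fails the run):
1. the marver stands upright on the cork mat, let go, while the torch has not yet been put on the base (x of marver in the frame of mat between -0.055 and 0.055 m and y of marver in the frame of mat between -0.05 and 0.05 m and z of marver in the frame of mat between 0.002 and 0.007 m and angle between marver's own z axis and vertical below 0.08 rad and contact force between the fingers and marver below 0.1 N and linear speed of marver below 0.02 m/s), for 0.2 s.
2. the torch is carried, its foot at least 40 mm above the bench, level within 4 degrees (height (world z) of torch above 0.04 m and angle between torch's own z axis and vertical below 0.07 rad), for 0.3 s.
At the end, for the whole second after the job is handed in: The torch is at rest on the base, let go, its foot's underside within 2 mm of the plate's top, centred within 4 mm, turned within 3.4 degrees of the base and level within 1.7 degrees, both pegs in their own holes; the marver stands upright with its centre on the cork mat (z of torch in the frame of base between 0.0105 and 0.014 m and horizontal distance between torch and base below 0.004 m and angle between the x axis of torch and the x axis of base, either way round below 0.06 rad and angle between torch's own z axis and vertical below 0.03 rad and linear speed of each of torch, marver below 0.02 m/s and contact force between the fingers and torch below 0.1 N and x of marver in the frame of mat between -0.055 and 0.055 m and y of marver in the frame of mat between -0.05 and 0.05 m and z of marver in the frame of mat between 0.002 and 0.007 m and angle between marver's own z axis and vertical below 0.08 rad); the robot touches nothing.
It fails at once if the torch is tipped by more than 20 degrees (angle between torch's own z axis and vertical above 0.35 rad).
It fails at once if the torch is rammed or dropped on its base (over 80 N) (contact force between torch and base above 80 N).
It fails at once if a bystander (jar, brick, bowl or pot) is moved by more than 20 mm or tipped (distance of any of jar, brick, bowl, pot from where it was at the start of the episode above 0.02 m or angle between any of jar, brick, bowl, pot's own z axis and vertical above 0.3 rad).
It also fails if it takes over 67 s, if anything falls off the work surface, if the arm or the gripper's body presses on something with over 40 N, if the wrist force passes 120 N, or if a joint passes its speed limit or range.

## Robot

A 7-joint arm with a two-finger parallel gripper is mounted at the origin on the work surface. World frame = base frame: x ahead of the robot, y to its left, z up, the work surface at z = 0. Lengths are in m, angles in rad, forces in N, time in s.
With the tool pointing down it reaches from about 0.425 to 0.925 m from the base axis. Payload 6.8 kg.
Tool frame: the origin (TCP) lies between the finger pads; the fingertips stand r.tcp_to_tips ahead of it and the grasp point (between the pads) lies 3 mm ahead of it (r.tcp_to_tips is the distance from the TCP to the fingertips, in m); z points along the fingers, y is the line along which they close (so a half turn about z gives the same grasp; the last joint's range is limited). The gripper opens to 85 mm and grips with 20 to 120 N. Pads are 22 mm wide; open, the fingers measure 114 mm over their backs; the gripper's body (76 mm by 85 mm) begins 54 mm behind the grasp point. The pads swing forward as they close: fully open they stand 13 mm farther back than shut.
Start: joints at [-1.455, 0.477, 0.022, 1.555, -0.011, 1.109, -0.083], TCP at [0.15, 0.658, 0.253] pointing down, gripper open.
Joint ranges: [-2.96, 2.96], [-0.34, 2.1], [-1.41, 1.46], [0.24, 2.44], [-1.37, 4.51], [0.17, 1.92], [-2.96, 2.96]. Speed limits (rad/s): [2.39, 2.39, 3.14, 3.14, 3.14, 3.14, 3.14].

## Interface

Orientations are given as a rotation vector (axis times angle).
In Python, from bench import r gives the robot as it stands. The module is installed in compiled form; this text tells all that it offers.
- The arm moves only by the tool step_arm, never from a script. Its argument "moves" is a list of rows, each an object of numbers: "rx", "ry", "rz": the turn, a rotation vector about the tool's x, y, z in degrees; "dx", "dy", "dz": the shift along the tool's x, y, z in mm; "gripper": the opening, from -1 (shut) to 1 (fully open). In form: [{"rx": .., "ry": .., "rz": .., "dx": .., "dy": .., "dz": .., "gripper": ..}, ...]. A call has 1 to 20 rows; each row shifts and turns the commanded pose from where the row before left it, along the tool's axes as they then stand; what a row does not reach is not made up. A row lasts 1/8 s, in which the tool goes at most 62.5 mm and 10.7 degrees, less where a joint would pass 70% of its speed; a pose out of reach is approached as far as the arm can. A call is refused whole if a number of a shift passes 62.5 or a number of a turn 10.7, either way. A call with a gripper value outside its range is refused whole. The fingers move at their own pace and stop on an object; "grip_force" is the grip in N (left out, the last holds). Time passes only in rows, so rows that do not move let the fingers close. It gives the time, the measured TCP pose, the force, the opening and the grip force at its end, in the units of the state.
- r.get_obs(): the state, without advancing time (a new reading comes with each control period).
- r.grab_frame(name): name is "scene" or "top" or "wrist"; returns the picture (400x640x3 uint8, blue, green, red); there is no depth.
- r.camera_info(name): a dict with "mtx" (3x3 intrinsics, pixels), "D" ([k1, k2, p1, p2, k3] as OpenCV has them; the pictures are not rectified), "rvec" (rotation vector, rad) and "tvec" (3), from world to camera coordinates, as OpenCV has them. Camera axes: x right, y down, z forward; pixel columns grow to the right and rows downward; lengths in m; the calibration is good to about 2 mm. A picture is of the moment at which its call begins: read the wrist's pose just before it. camera_info takes no time and is no camera call; for the wrist camera it gives the pose at the moment of the call.
- r.hand_in(): hands the job in; it is judged then, once.
The state is a dict: "clock": time; "joints": joint angles; "qvel": joint speeds; "tau": joint torques, N m; "tcp_pos": TCP position; "orientation": TCP orientation; "contact_force": force on the tool from outside, world axes, zero at the start; "moment": the same for the moment, N m; "grip_width": finger opening in m; "gripper_force": force on a finger pad.
Only numpy, scipy, OpenCV 4.12 (cv2) and the standard library are available. Lean on these libraries where they do the work, as an engineer would, in place of code of your own. Each camera call takes 0.05 s, during which the arm holds its last target. There are 200 camera calls.

## Working session

There is one attempt and no reset: what is moved stays moved. The work goes in short steps, Python scripts to look and compute and a tool call to move; the robot and the scene stay as the last step left them, time stands still between calls to the robot, and variables do not carry over. Pictures are saved under pics/ and viewed, at most 10 in all, crops included, and the job is handed in when it is done.

Besides the shell and the picture viewer there is one more tool, called after ">>>" as name([rows], argument=value, ...), one row to a line, values as JSON. step_arm: Moves the arm, as the interface text tells. Its arguments: {"type":"object","properties":{"moves":{"type":"array","items":{"type":"object","properties":{"rx":{"type":"number"},"ry":{"type":"number"},"rz":{"type":"number"},"dx":{"type":"number"},"dy":{"type":"number"},"dz":{"type":"number"},"gripper":{"type":"number"}}}},"grip_force":{"type":"number"}},"required":["moves"]}

```bash
mkdir -p pics
cat > h.py <<'E'
import numpy as np, cv2
from bench import r
def cam(n):
    c=r.camera_info(n); R=cv2.Rodrigues(np.array(c["rvec"],float))[0]
    return np.array(c["mtx"],float),np.array(c["D"],float),R,np.array(c["tvec"],float).ravel()
def pix2w(n,uv,z):
    K,D,R,t=cam(n)
    p=cv2.undistortPoints(np.array(uv,float).reshape(-1,1,2),K,D).reshape(-1,2)
    d=np.c_[p,np.ones(len(p))]@R; c=-R.T@t
    z=np.broadcast_to(z,len(p))
    return c+d*((z-c[2])/d[:,2])[:,None]
def w2pix(n,P):
    K,D,R,t=cam(n)
    return cv2.projectPoints(np.array(P,float).reshape(-1,1,3),cv2.Rodrigues(R)[0],t,K,D)[0].reshape(-1,2)
def st():
    o=r.get_obs(); R=cv2.Rodrigues(np.array(o["orientation"],float))[0]
    print("t",o["clock"],"tcp",np.round(o["tcp_pos"],4),"F",np.round(o["contact_force"],2),"M",np.round(o["moment"],3),"w",o["grip_width"],"gf",o["gripper_force"]); print(np.round(R,3)); return o,R
E
python3 - <<'E'
from h import *
o,R=st(); print(r.tcp_to_tips, o["joints"])
for n in("top","scene"):
    f=r.grab_frame(n); cv2.imwrite(f"pics/{n}0.png",f); K,D,Rc,t=cam(n); print(n,-Rc.T@t,K[0,0],D)
E
```

```text
t 0.0 tcp [0.1497 0.6576 0.2523] F [-0.33  0.46  0.14] M [ 0.001 -0.012 -0.024] w 0.08515200585069481 gf 0.0
[[-0.975  0.222 -0.   ]
 [ 0.222  0.975 -0.002]
 [-0.    -0.002 -1.   ]]
0.022 [-1.45506543  0.47784335  0.02234708  1.55646883 -0.0114956   1.10931669
 -0.08311894]
top [0.39580146 0.01079213 1.18632186] 402.42259636868056 [-0.02325523  0.          0.          0.          0.        ]
scene [ 0.94624714 -0.56188544  0.68500773] 363.77207215882294 [-0.03804868  0.          0.          0.          0.        ]
```

View pics/top0.png

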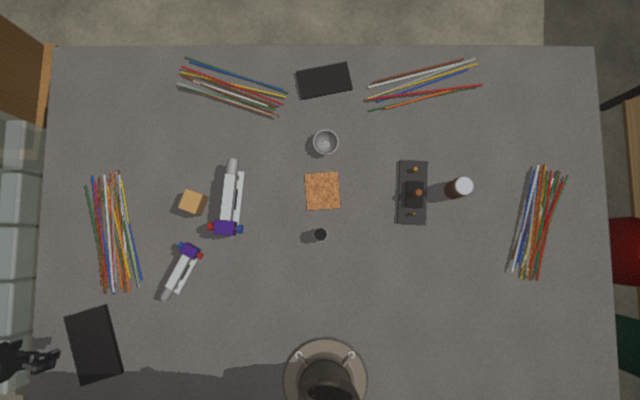

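View pics/scene0.png

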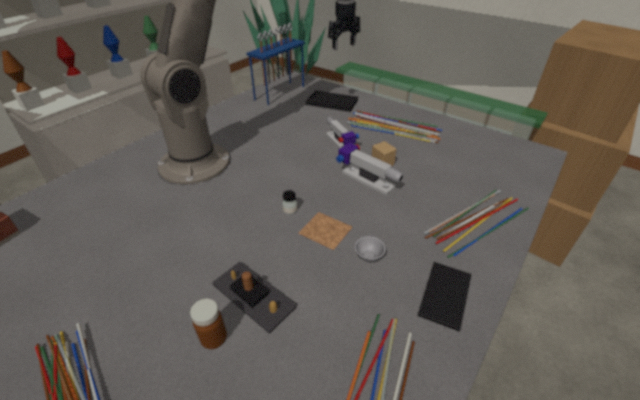

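Candidates for the torch: the larger one at top-view pixel (230,195) and the smaller one at (183,270). For the base: the pegged plate at (412,192), with plain black slabs at (323,80) and (93,345). I choose the larger torch, the pegged plate with the marver on it at (415,193), and the cork mat at (322,190). Next I check the choice in close crops.

Run:
```python
from h import *
f=cv2.imread("pics/top0.png")
a=cv2.resize(f[145:245,190:270],None,fx=5,fy=5,interpolation=cv2.INTER_CUBIC)
b=cv2.resize(f[145:245,380:460],None,fx=5,fy=5,interpolation=cv2.INTER_CUBIC)
cv2.imwrite("pics/crop0.png",np.clip(np.hstack([a,b])*1.3,0,255))
```

```text
[ WARN:0@0.249] global loadsave.cpp:1063 imwrite_ Unsupported depth image for selected encoder is fallbacked to CV_8U.
```

View pics/crop0.png

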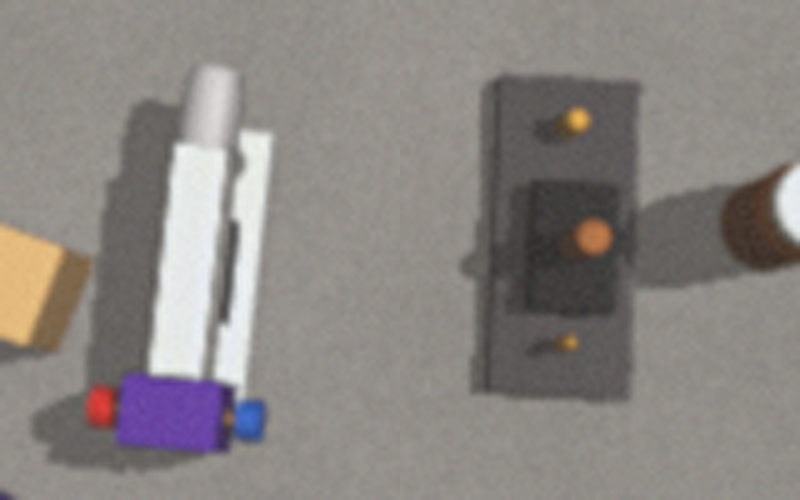

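The crop shows the bigger torch (muzzle up at (215,67), valves at (172,413), red knob left) and the pegged base with the thick peg up at (578,119), the thin one at (569,342) and the marver handle at (594,237).

Run:
```python
from h import *
def T(l,z,off):
    return pix2w("top",[(off+u/5-.4,145+v/5-.4) for u,v in l],z)
p=T([(578,119),(569,342)],.036,380-80); print("pegs",p[:,:2],p[:,:2].mean(0), np.degrees(np.arctan2(*(p[0]-p[1])[[1,0]])),np.linalg.norm(p[0]-p[1]))
p=T([(501,77),(639,82),(630,400),(488,392)],.012,300); print("base",p[:,:2],p.mean(0))
p=T([(594,237)],.073,300); print("handle",p)
p=T([(175,144),(227,149),(202,378),(150,373)],.079,190); print("bar",p[:,:2],p.mean(0))
p=T([(122,375),(225,383),(220,452),(118,443)],.084,190); print("valve",p[:,:2],p.mean(0))
p=T([(242,131),(273,133)],.01,190);print("foot front",p)
p=pix2w("top",[(307,173),(339,172),(340,209),(307,210)],.004); print("mat",p,p.mean(0))
p=pix2w("top",[(320,235),(461,185),(325,142)],[.06,.1,.035]); print("pot jar bowl",p)
```

```text
pegs [[ 0.60011528 -0.26485106]
 [ 0.47054182 -0.25609451]] [ 0.53532855 -0.26047279] -3.8661580079722304 0.12986900587453948
base [[ 0.62972676 -0.22547746]
 [ 0.62658287 -0.30758479]
 [ 0.43805798 -0.29650888]
 [ 0.44302835 -0.21347315]] [ 0.53434899 -0.26076107  0.012     ]
handle [[ 0.52678475 -0.263084    0.073     ]]
bar [[0.5797577  0.27723611]
 [0.57684371 0.24815197]
 [0.44937605 0.25946885]
 [0.45219546 0.28821605]] [0.51454323 0.26826825 0.079     ]
valve [[0.45087965 0.30232576]
 [0.44636607 0.24567054]
 [0.40872355 0.2477012 ]
 [0.41373342 0.30362909]] [0.42992567 0.27483165 0.084     ]
foot front [[0.59888218 0.25426007 0.01      ]
 [0.59762301 0.23585553 0.01      ]]
mat [[ 0.59267599  0.05010497  0.004     ]
 [ 0.59543564 -0.04506805  0.004     ]
 [ 0.48510539 -0.04716886  0.004     ]
 [ 0.48243501  0.05002877  0.004     ]] [0.53891301 0.00197421 0.004     ]
pot jar bowl [[ 0.40838456  0.01189724  0.06      ]
 [ 0.54256928 -0.37389379  0.1       ]
 [ 0.67900183 -0.00340873  0.035     ]]
```

>>> step_arm([
  {"rz": -9},
  {"dx": -37.3, "dy": -33.3},
  {"dx": -37.3, "dy": -33.3},
  {"dx": -37.3, "dy": -33.3},
  {"dx": -37.3, "dy": -33.3},
  {"dx": -37.3, "dy": -33.3},
  {"dx": -37.3, "dy": -33.3},
  {"dx": -37.3, "dy": -33.3},
  {"dx": -37.3, "dy": -33.3},
  {"dx": -37.3, "dy": -33.3},
  {"dx": -37.3, "dy": -33.3},
  {"dx": -8, "dy": -56},
  {"dx": -8, "dy": -56},
  {"dx": -8, "dy": -56},
  {"dx": -8, "dy": -56},
  {"dx": -8, "dy": -56},
  {"dx": -8, "dy": -56},
  {"dx": -8, "dy": -56},
  {"dx": -8, "dy": -56},
])

```text
invalid input at $.moves[0]: expected keys rx, ry, rz, dx, dy, dz, gripper
```

```bash
cat >> h.py <<'E'
def togo(P):
    o,R=st(); print("tool delta mm",np.round(R.T@(np.array(P)-o["tcp_pos"])*1000,1));
E
python3 -c "
from h import *
togo([.527,-.263,.058])"
```

```text
t 0.1 tcp [0.1497 0.6577 0.2524] F [0.35 0.06 0.8 ] M [ 0.038 -0.066 -0.022] w 0.08528343003153746 gf 0.0
[[-0.975  0.222 -0.   ]
 [ 0.222  0.975 -0.002]
 [-0.    -0.002 -1.   ]]
tool delta mm [-572.1 -813.7  195.8]
```

>>> step_arm([
  {"rx": 0, "ry": 0, "rz": -9, "dx": 0, "dy": 0, "dz": 0, "gripper": 1},
  {"rx": 0, "ry": 0, "rz": 0, "dx": -41.4, "dy": -37, "dz": 0, "gripper": 1},
  {"rx": 0, "ry": 0, "rz": 0, "dx": -41.4, "dy": -37, "dz": 0, "gripper": 1},
  {"rx": 0, "ry": 0, "rz": 0, "dx": -41.4, "dy": -37, "dz": 0, "gripper": 1},
  {"rx": 0, "ry": 0, "rz": 0, "dx": -41.4, "dy": -37, "dz": 0, "gripper": 1},
  {"rx": 0, "ry": 0, "rz": 0, "dx": -41.4, "dy": -37, "dz": 0, "gripper": 1},
  {"rx": 0, "ry": 0, "rz": 0, "dx": -41.4, "dy": -37, "dz": 0, "gripper": 1},
  {"rx": 0, "ry": 0, "rz": 0, "dx": -41.4, "dy": -37, "dz": 0, "gripper": 1},
  {"rx": 0, "ry": 0, "rz": 0, "dx": -41.4, "dy": -37, "dz": 0, "gripper": 1},
  {"rx": 0, "ry": 0, "rz": 0, "dx": -41.4, "dy": -37, "dz": 0, "gripper": 1},
  {"rx": 0, "ry": 0, "rz": 0, "dx": -6.4, "dy": -56, "dz": 0, "gripper": 1},
  {"rx": 0, "ry": 0, "rz": 0, "dx": -6.4, "dy": -56, "dz": 0, "gripper": 1},
  {"rx": 0, "ry": 0, "rz": 0, "dx": -6.4, "dy": -56, "dz": 0, "gripper": 1},
  {"rx": 0, "ry": 0, "rz": 0, "dx": -6.4, "dy": -56, "dz": 0, "gripper": 1},
  {"rx": 0, "ry": 0, "rz": 0, "dx": -6.4, "dy": -56, "dz": 0, "gripper": 1},
  {"rx": 0, "ry": 0, "rz": 0, "dx": -6.4, "dy": -56, "dz": 0, "gripper": 1},
  {"rx": 0, "ry": 0, "rz": 0, "dx": -6.4, "dy": -56, "dz": 0, "gripper": 1},
  {"rx": 0, "ry": 0, "rz": 0, "dx": -6.4, "dy": -56, "dz": 0, "gripper": 1},
  {"rx": 0, "ry": 0, "rz": 0, "dx": -6.4, "dy": -56, "dz": 0, "gripper": 1},
  {"rx": 0, "ry": 0, "rz": 0, "dx": 0, "dy": 0, "dz": 0, "gripper": 1},
])

```text
clock: 2.6
tcp_pos: [0.5218, -0.2112, 0.2532]
orientation: [-0.118, -3.139, 0.004]
contact_force: [0.4, 0.9, 0.2]
grip_width: 0.0856
gripper_force: 0.0
```

```bash
python3 -c "
from h import *
togo([.527,-.263,.058])
cv2.imwrite('pics/w1.png',r.grab_frame('wrist'))"
```

```text
t 2.6 tcp [ 0.5218 -0.2112  0.2532] F [0.36 0.92 0.23] M [0.063 0.001 0.046] w 0.0856263148309704 gf 0.0
[[-0.997  0.075 -0.001]
 [ 0.075  0.997 -0.003]
 [ 0.    -0.003 -1.   ]]
tool delta mm [ -9.1 -50.8 195.4]
```

View pics/w1.png

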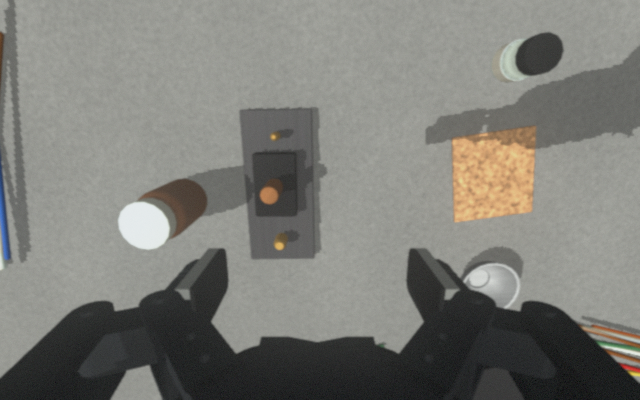

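The wrist view shows the base with the thick front peg at (279,244), the thin rear peg at (275,135), the handle at (269,194) and the jar to the left.

>>> step_arm([
  {"rx": 0, "ry": 0, "rz": 0, "dx": -9, "dy": -51, "dz": 0, "gripper": 1},
  {"rx": 0, "ry": 0, "rz": 0, "dx": 0, "dy": 0, "dz": 55, "gripper": 1},
  {"rx": 0, "ry": 0, "rz": 0, "dx": 0, "dy": 0, "dz": 55, "gripper": 1},
  {"rx": 0, "ry": 0, "rz": 0, "dx": 0, "dy": 0, "dz": 0, "gripper": 0.3},
])

```text
clock: 3.15
tcp_pos: [0.5263, -0.2539, 0.1395]
orientation: [-0.101, -3.131, -0.006]
contact_force: [-0.4, 0.7, 0.6]
grip_width: 0.0698
gripper_force: 0.0
```

```bash
python3 -c "
from h import *
print('pegs',pix2w('wrist',[(1,1)],.0) is None)
togo([.527,-.263,.058])
K=0
cv2.imwrite('pics/w2.png',r.grab_frame('wrist'))
print(w2pix('wrist',[[.527,-.263,.073]]))"
```

```text
pegs False
t 3.15 tcp [ 0.5263 -0.2539  0.1395] F [-0.44  0.69  0.61] M [ 0.003  0.001 -0.036] w 0.06982493978603443 gf 0.0
[[-0.998  0.064 -0.009]
 [ 0.064  0.998  0.004]
 [ 0.009  0.003 -1.   ]]
tool delta mm [-2.1 -9.3 81.5]
[[306.05646202 220.32475371]]
```

View pics/w2.png

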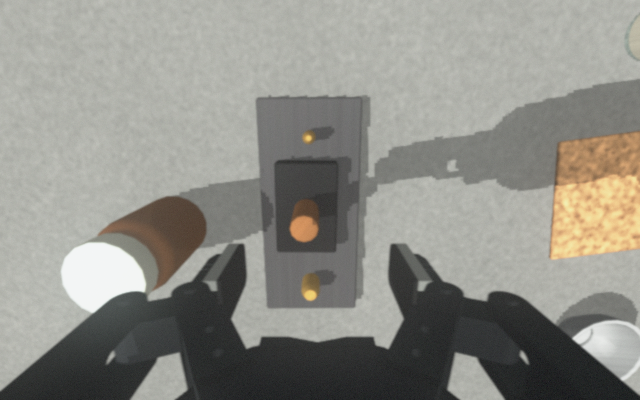

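The handle top sits at (304,228), predicted (306,220), which agrees to a few mm; the fingers straddle it.

>>> step_arm([
  {"rx": 0, "ry": 0, "rz": 0, "dx": 0, "dy": 0, "dz": 0, "gripper": 0.3},
])

```text
clock: 3.32
tcp_pos: [0.5305, -0.2571, 0.1457]
orientation: [0.103, 3.136, -0.001]
contact_force: [0.2, -0.1, 0.9]
grip_width: 0.0556
gripper_force: 0.0
```

```bash
python3 -c "
from h import *
togo([.527,-.263,.058])
print(w2pix('wrist',[[.527,-.263,.073],[.6,-.2648,.036],[.4705,-.2561,.036]]))"
```

```text
t 3.325 tcp [ 0.5305 -0.2571  0.1457] F [ 0.22 -0.13  0.87] M [-0.065 -0.03  -0.016] w 0.0555754172111233 gf 0.0
[[-0.998  0.066  0.003]
 [ 0.066  0.998 -0.001]
 [-0.004 -0.001 -1.   ]]
tool delta mm [ 3.4 -6.  87.7]
[[308.8311559  214.7442917 ]
 [314.02877873 281.15528498]
 [313.85146658 126.55466644]]
```

>>> step_arm([
  {"rx": 0, "ry": 0, "rz": 0, "dx": 2, "dy": -6, "dz": 30, "gripper": 0.2},
  {"rx": 0, "ry": 0, "rz": 0, "dx": 0, "dy": 0, "dz": 30, "gripper": 0.2},
  {"rx": 0, "ry": 0, "rz": 0, "dx": 0, "dy": 0, "dz": 20, "gripper": 0.2},
  {"rx": 0, "ry": 0, "rz": 0, "dx": 0, "dy": 0, "dz": 8, "gripper": 0.2},
  {"rx": 0, "ry": 0, "rz": 0, "dx": 0, "dy": 0, "dz": 0, "gripper": 0.2},
  {"rx": 0, "ry": 0, "rz": 0, "dx": 0, "dy": 0, "dz": 0, "gripper": -1},
  {"rx": 0, "ry": 0, "rz": 0, "dx": 0, "dy": 0, "dz": 0, "gripper": -1},
  {"rx": 0, "ry": 0, "rz": 0, "dx": 0, "dy": 0, "dz": 0, "gripper": -1},
  {"rx": 0, "ry": 0, "rz": 0, "dx": 0, "dy": 0, "dz": 0, "gripper": -1},
], grip_force=40)

```text
clock: 4.45
tcp_pos: [0.527, -0.2632, 0.0562]
orientation: [0.105, 3.138, -0.001]
contact_force: [-0.6, 1.0, 6.9]
grip_width: 0.0191
gripper_force: 39.0
```

```bash
python3 -c "
from h import *
togo([.539,.002,.058])"
```

```text
t 4.45 tcp [ 0.527  -0.2632  0.0562] F [-0.59  0.97  6.91] M [ 0.025  0.156 -0.003] w 0.01909632889872967 gf 39.03138220310211
[[-0.998  0.067  0.001]
 [ 0.067  0.998 -0.   ]
 [-0.001 -0.    -1.   ]]
tool delta mm [  5.7 265.5  -1.9]
```

>>> step_arm([
  {"rx": 0, "ry": 0, "rz": 0, "dx": 0, "dy": 0, "dz": -30, "gripper": -1},
  {"rx": 0, "ry": 0, "rz": 0, "dx": 0, "dy": 0, "dz": -45, "gripper": -1},
  {"rx": 0, "ry": 0, "rz": 0, "dx": 1, "dy": 30, "dz": -15, "gripper": -1},
  {"rx": 0, "ry": 0, "rz": 0, "dx": 1, "dy": 45, "dz": 0, "gripper": -1},
  {"rx": 0, "ry": 0, "rz": 0, "dx": 1, "dy": 45, "dz": 0, "gripper": -1},
  {"rx": 0, "ry": 0, "rz": 0, "dx": 1, "dy": 45, "dz": 0, "gripper": -1},
  {"rx": 0, "ry": 0, "rz": 0, "dx": 1, "dy": 45, "dz": 0, "gripper": -1},
  {"rx": 0, "ry": 0, "rz": 0, "dx": 1, "dy": 40, "dz": 0, "gripper": -1},
  {"rx": 0, "ry": 0, "rz": 0, "dx": 0, "dy": 15, "dz": 20, "gripper": -1},
  {"rx": 0, "ry": 0, "rz": 0, "dx": 0, "dy": 0, "dz": 35, "gripper": -1},
  {"rx": 0, "ry": 0, "rz": 0, "dx": 0, "dy": 0, "dz": 30, "gripper": -1},
  {"rx": 0, "ry": 0, "rz": 0, "dx": 0, "dy": 0, "dz": 5, "gripper": -1},
  {"rx": 0, "ry": 0, "rz": 0, "dx": 0, "dy": 0, "dz": 0, "gripper": -1},
  {"rx": 0, "ry": 0, "rz": 0, "dx": 0, "dy": 0, "dz": 0, "gripper": -1},
])

```text
clock: 6.2
tcp_pos: [0.539, 0.0017, 0.0565]
orientation: [0.105, 3.138, 0.001]
contact_force: [1.8, 0.6, -1.5]
grip_width: 0.0185
gripper_force: 39.3
```

```bash
python3 -c "
from h import *
togo([.539,.002,.048])"
```

```text
t 6.2 tcp [0.539  0.0017 0.0565] F [ 1.8   0.62 -1.49] M [0.03  0.009 0.024] w 0.018537777858460704 gf 39.33530509471893
[[-0.998  0.067  0.002]
 [ 0.067  0.998  0.   ]
 [-0.002  0.    -1.   ]]
tool delta mm [0.  0.2 8.5]
```

>>> step_arm([
  {"rx": 0, "ry": 0, "rz": 0, "dx": 0, "dy": 0, "dz": 4, "gripper": -1},
  {"rx": 0, "ry": 0, "rz": 0, "dx": 0, "dy": 0, "dz": 3, "gripper": -1},
  {"rx": 0, "ry": 0, "rz": 0, "dx": 0, "dy": 0, "dz": 1, "gripper": -1},
  {"rx": 0, "ry": 0, "rz": 0, "dx": 0, "dy": 0, "dz": 0.5, "gripper": -1},
  {"rx": 0, "ry": 0, "rz": 0, "dx": 0, "dy": 0, "dz": 0, "gripper": -1},
])

```text
clock: 6.82
tcp_pos: [0.5383, 0.0019, 0.0481]
orientation: [0.105, 3.14, 0.001]
contact_force: [-5.2, 1.0, 14.3]
grip_width: 0.019
gripper_force: 41.1
```

>>> step_arm([
  {"rx": 0, "ry": 0, "rz": 0, "dx": 0, "dy": 0, "dz": -0.7, "gripper": -1},
  {"rx": 0, "ry": 0, "rz": 0, "dx": 0, "dy": 0, "dz": 0, "gripper": 0.1},
  {"rx": 0, "ry": 0, "rz": 0, "dx": 0, "dy": 0, "dz": 0, "gripper": 0.1},
  {"rx": 0, "ry": 0, "rz": 0, "dx": 0, "dy": 0, "dz": 0, "gripper": 0.1},
  {"rx": 0, "ry": 0, "rz": 0, "dx": 0, "dy": 0, "dz": -30, "gripper": 0.1},
  {"rx": 0, "ry": 0, "rz": 0, "dx": 0, "dy": 0, "dz": -55, "gripper": 0.1},
  {"rx": 0, "ry": 0, "rz": 0, "dx": 0, "dy": 0, "dz": -35, "gripper": 0.5},
  {"rx": 0, "ry": 0, "rz": 0, "dx": 0, "dy": 0, "dz": 0, "gripper": 1},
  {"rx": 0, "ry": 0, "rz": 0, "dx": 0, "dy": 0, "dz": 0, "gripper": 1},
])

```text
clock: 7.95
tcp_pos: [0.5376, 0.002, 0.1669]
orientation: [-0.104, -3.139, -0.0]
contact_force: [-0.9, -0.5, -1.1]
grip_width: 0.0852
gripper_force: 0.0
```

```bash
python3 -c "
from h import *
togo([.49,.270,.18])
f=r.grab_frame('top'); g=r.grab_frame('scene')
a=cv2.resize(f[140:250,190:350],None,fx=4,fy=4,interpolation=cv2.INTER_CUBIC)
cv2.imwrite('pics/t3.png',f)
b=cv2.resize(g[170:270,270:430],None,fx=4,fy=4,interpolation=cv2.INTER_CUBIC)[:150*4//4*4//4*1]
b=cv2.resize(g[190:270,270:398],(640,160*2//2+0)) if 0 else cv2.resize(g[185:225+25,280:280+160],None,fx=2,fy=2)
b=cv2.copyMakeBorder(b,0,0,0,640-b.shape[1],0)
cv2.imwrite('pics/c3.png',np.vstack([a,b]))"
```

```text
t 7.95 tcp [0.5376 0.002  0.1669] F [-0.9  -0.5  -1.12] M [-0.011  0.038  0.02 ] w 0.08517397972721377 gf 0.0
[[-0.998  0.066 -0.001]
 [ 0.066  0.998  0.   ]
 [ 0.001 -0.    -1.   ]]
tool delta mm [ 65.3 264.3 -13.1]
```

View pics/c3.png

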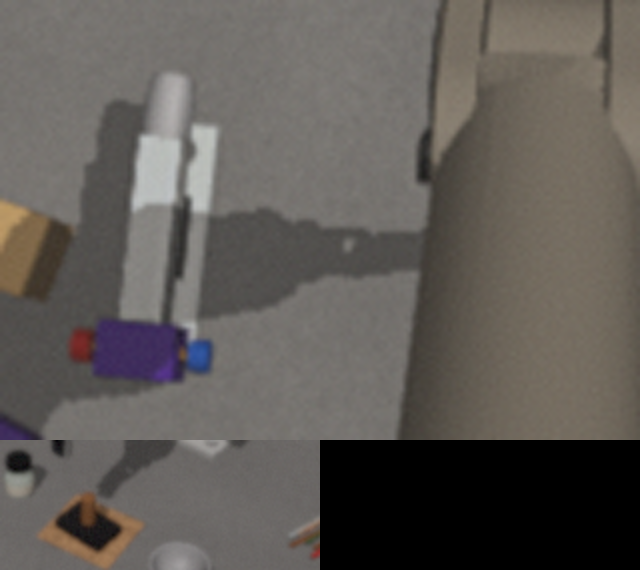

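The marver stands upright on the mat (lower strip at (88,520)), and the torch is unmoved, with its bar running from (158,135) to (142,320). Now the torch grasp, starting 27 mm behind the bar centre.

>>> step_arm([
  {"rx": 0, "ry": 0, "rz": 0, "dx": 11, "dy": 44, "dz": -5, "gripper": 0.3},
  {"rx": 0, "ry": 0, "rz": 0, "dx": 11, "dy": 44, "dz": -5, "gripper": 0.3},
  {"rx": 0, "ry": 0, "rz": 0, "dx": 11, "dy": 44, "dz": 0, "gripper": 0.3},
  {"rx": 0, "ry": 0, "rz": 0, "dx": 11, "dy": 44, "dz": 0, "gripper": 0.3},
  {"rx": 0, "ry": 0, "rz": 0.9, "dx": 11, "dy": 44, "dz": 0, "gripper": 0.3},
  {"rx": 0, "ry": 0, "rz": 0, "dx": 11, "dy": 44, "dz": 0, "gripper": 0.3},
  {"rx": 0, "ry": 0, "rz": 0, "dx": 0, "dy": 0, "dz": 0, "gripper": 0.3},
  {"rx": 0, "ry": 0, "rz": 0, "dx": 0, "dy": 0, "dz": 0, "gripper": 0.3},
  {"rx": 0, "ry": 0, "rz": 0, "dx": 0, "dy": 0, "dz": 0, "gripper": 0.3},
])

```text
clock: 9.18
tcp_pos: [0.4908, 0.268, 0.177]
orientation: [-0.133, -3.138, 0.002]
contact_force: [-0.3, 0.0, -0.3]
grip_width: 0.0556
gripper_force: 0.0
```

```bash
python3 -c "
from h import *
togo([.4876,.2705,.065])
c=np.array([.5145,.2683]);a=np.radians(-4.7);e=np.array([np.cos(a),np.sin(a)]);n=np.array([-e[1],e[0]])
P=[list(c+x*e+y*n)+[.079] for x,y in((65,15),(65,-15),(-65,-15),(-65,15)) for x,y in [(x/1e3,y/1e3)]]
q=w2pix('wrist',P); f=r.grab_frame('wrist'); print(q)
cv2.polylines(f,[q.astype(int)],True,(0,0,255),1)
cv2.imwrite('pics/w4.png',f)"
```

```text
t 9.175 tcp [0.4908 0.268  0.177 ] F [-0.28  0.02 -0.34] M [-0.028 -0.019  0.   ] w 0.055580990423094806 gf 0.0
[[-0.996  0.085 -0.001]
 [ 0.085  0.996 -0.001]
 [ 0.001 -0.001 -1.   ]]
tool delta mm [  3.4   2.4 112. ]
[[338.47873329 308.75195224]
 [302.88150029 308.80717434]
 [300.18135772 153.8965231 ]
 [341.49304527 153.79937128]]
```

View pics/w4.png

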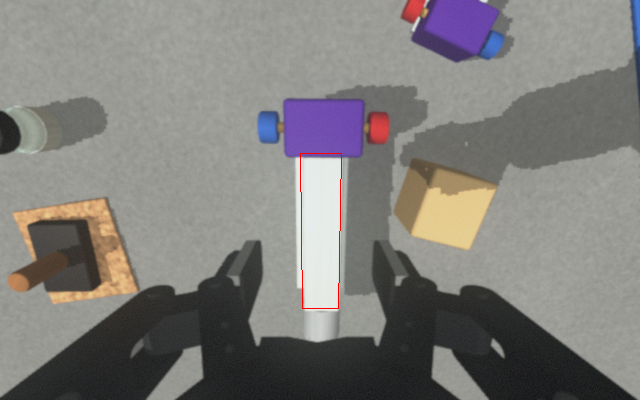

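The wrist view confirms the torch: the predicted bar outline (300–341, 154–309) lies on the bar to about 1–2 mm, with the brick clear at right.

>>> step_arm([
  {"rx": 0, "ry": 0, "rz": 0, "dx": 3, "dy": 2.4, "dz": 40, "gripper": 0.3},
  {"rx": 0, "ry": 0, "rz": 0, "dx": 0, "dy": 0, "dz": 40, "gripper": 0.3},
  {"rx": 0, "ry": 0, "rz": 0, "dx": 0, "dy": 0, "dz": 25, "gripper": 0.3},
  {"rx": 0, "ry": 0, "rz": 0, "dx": 0, "dy": 0, "dz": 7, "gripper": 0.3},
  {"rx": 0, "ry": 0, "rz": 0, "dx": 0, "dy": 0, "dz": 0, "gripper": 0.3},
  {"rx": 0, "ry": 0, "rz": 0, "dx": 0, "dy": 0, "dz": 0, "gripper": -1},
  {"rx": 0, "ry": 0, "rz": 0, "dx": 0, "dy": 0, "dz": 0, "gripper": -1},
  {"rx": 0, "ry": 0, "rz": 0, "dx": 0, "dy": 0, "dz": 0, "gripper": -1},
  {"rx": 0, "ry": 0, "rz": 0, "dx": 0, "dy": 0, "dz": 0, "gripper": -1},
  {"rx": 0, "ry": 0, "rz": 0, "dx": 0, "dy": 0, "dz": -4, "gripper": -1},
  {"rx": 0, "ry": 0, "rz": 0, "dx": 0, "dy": 0, "dz": -4, "gripper": -1},
  {"rx": 0, "ry": 0, "rz": 0, "dx": 0, "dy": 0, "dz": 0, "gripper": -1},
  {"rx": 0, "ry": 0, "rz": 0, "dx": 0, "dy": 0, "dz": 0, "gripper": -1},
  {"rx": 0, "ry": 0, "rz": 0, "dx": 0, "dy": 0, "dz": 0, "gripper": -1},
], grip_force=80)

```text
clock: 10.98
tcp_pos: [0.4875, 0.2723, 0.0732]
orientation: [-0.129, -3.138, 0.0]
contact_force: [0.2, 0.5, -9.3]
grip_width: 0.0291
gripper_force: 79.8
```

```bash
cat >> h.py <<'E'
def mom(n=6):
    A=[]
    for i in range(n):
        o=r.get_obs(); R=cv2.Rodrigues(np.array(o["orientation"],float))[0]
        A.append(np.r_[o["contact_force"],R.T@np.array(o["moment"])]); r.grab_frame("top")
    a=np.mean(A,0); print("F",np.round(a[:3],2),"M tool",np.round(a[3:],3),"sd",np.round(np.std(A,0),2),"off mm",1000*a[4]/a[2])
E
python3 -c "
from h import *
st();mom()"
```

```text
t 10.975 tcp [0.4875 0.2723 0.0732] F [ 0.16  0.48 -9.25] M [ 0.022  0.072 -0.043] w 0.029051843994923224 gf 79.81101036071777
[[-0.997  0.082 -0.   ]
 [ 0.082  0.997 -0.   ]
 [ 0.    -0.    -1.   ]]
F [ 0.07  0.21 -9.18] M tool [0.021 0.078 0.004] sd [0.47 0.27 0.81 0.02 0.04 0.02] off mm -8.54018999015749
```

The load is 9.2 N with +0.075 N·m, so the balance point lies about 8 mm ahead of this grip. I set it down, shift the grip forward and lift again.

>>> step_arm([
  {"rx": 0, "ry": 0, "rz": 0, "dx": 0, "dy": 0, "dz": 4, "gripper": -1},
  {"rx": 0, "ry": 0, "rz": 0, "dx": 0, "dy": 0, "dz": 4, "gripper": -1},
  {"rx": 0, "ry": 0, "rz": 0, "dx": 0, "dy": 0, "dz": 0, "gripper": -1},
  {"rx": 0, "ry": 0, "rz": 0, "dx": 0, "dy": 0, "dz": 0, "gripper": 0},
  {"rx": 0, "ry": 0, "rz": 0, "dx": 0, "dy": 0, "dz": 0, "gripper": 0},
  {"rx": 0, "ry": 0, "rz": 0, "dx": 0, "dy": 0, "dz": 0, "gripper": 0},
  {"rx": 0, "ry": 0, "rz": 0, "dx": -8, "dy": 0, "dz": 0, "gripper": 0},
  {"rx": 0, "ry": 0, "rz": 0, "dx": 0, "dy": 0, "dz": 0, "gripper": 0},
  {"rx": 0, "ry": 0, "rz": 0, "dx": 0, "dy": 0, "dz": 0, "gripper": -1},
  {"rx": 0, "ry": 0, "rz": 0, "dx": 0, "dy": 0, "dz": 0, "gripper": -1},
  {"rx": 0, "ry": 0, "rz": 0, "dx": 0, "dy": 0, "dz": 0, "gripper": -1},
  {"rx": 0, "ry": 0, "rz": 0, "dx": 0, "dy": 0, "dz": 0, "gripper": -1},
  {"rx": 0, "ry": 0, "rz": 0, "dx": 0, "dy": 0, "dz": -4, "gripper": -1},
  {"rx": 0, "ry": 0, "rz": 0, "dx": 0, "dy": 0, "dz": -6, "gripper": -1},
  {"rx": 0, "ry": 0, "rz": 0, "dx": 0, "dy": 0, "dz": 0, "gripper": -1},
  {"rx": 0, "ry": 0, "rz": 0, "dx": 0, "dy": 0, "dz": 0, "gripper": -1},
  {"rx": 0, "ry": 0, "rz": 0, "dx": 0, "dy": 0, "dz": 0, "gripper": -1},
], grip_force=90)

```text
clock: 13.4
tcp_pos: [0.4955, 0.2716, 0.0752]
orientation: [-0.129, -3.138, 0.0]
contact_force: [-0.2, 0.5, -9.2]
grip_width: 0.0287
gripper_force: 89.4
```

```bash
python3 -c "
from h import *
st();mom(10)"
```

```text
t 13.4 tcp [0.4955 0.2716 0.0752] F [-0.22  0.53 -9.18] M [ 0.007  0.072 -0.008] w 0.028666180989670106 gf 89.37636137008667
[[-0.997  0.082 -0.001]
 [ 0.082  0.997 -0.   ]
 [ 0.    -0.    -1.   ]]
F [ 0.    0.   -9.14] M tool [ 0.003  0.013 -0.015] sd [0.3  0.45 0.41 0.01 0.03 0.02] off mm -1.411909804258668
```

Balanced to about 1.4 mm. I lift, carry level, and stop about 110 mm beside the base to look.

>>> step_arm([
  {"rx": 0, "ry": 0, "rz": 0, "dx": 0, "dy": 0, "dz": -10, "gripper": -1},
  {"rx": 0, "ry": 0, "rz": 0, "dx": 0, "dy": 0, "dz": -25, "gripper": -1},
  {"rx": 0, "ry": 0, "rz": 0, "dx": 0, "dy": 0, "dz": -30, "gripper": -1},
  {"rx": 0, "ry": 0, "rz": -0.9, "dx": 0, "dy": 0, "dz": -20, "gripper": -1},
  {"rx": 0, "ry": 0, "rz": 0, "dx": -3, "dy": -14, "dz": 0, "gripper": -1},
  {"rx": 0, "ry": 0, "rz": 0, "dx": -3, "dy": -30, "dz": 0, "gripper": -1},
  {"rx": 0, "ry": 0, "rz": 0, "dx": -3.5, "dy": -30, "dz": 0, "gripper": -1},
  {"rx": 0, "ry": 0, "rz": 0, "dx": -3.5, "dy": -30, "dz": 0, "gripper": -1},
  {"rx": 0, "ry": 0, "rz": 0, "dx": -3.5, "dy": -30, "dz": 0, "gripper": -1},
  {"rx": 0, "ry": 0, "rz": 0, "dx": -3.5, "dy": -30, "dz": 0, "gripper": -1},
  {"rx": 0, "ry": 0, "rz": 0, "dx": -3.5, "dy": -30, "dz": 0, "gripper": -1},
  {"rx": 0, "ry": 0, "rz": 0, "dx": -3.5, "dy": -30, "dz": 0, "gripper": -1},
  {"rx": 0, "ry": 0, "rz": 0, "dx": -3.5, "dy": -30, "dz": 0, "gripper": -1},
  {"rx": 0, "ry": 0, "rz": 0, "dx": -3.5, "dy": -30, "dz": 0, "gripper": -1},
  {"rx": 0, "ry": 0, "rz": 0, "dx": -3.5, "dy": -30, "dz": 0, "gripper": -1},
  {"rx": 0, "ry": 0, "rz": 0, "dx": -3.5, "dy": -30, "dz": 0, "gripper": -1},
  {"rx": 0, "ry": 0, "rz": 0, "dx": -3.5, "dy": -30, "dz": 0, "gripper": -1},
  {"rx": 0, "ry": 0, "rz": 0, "dx": -3.5, "dy": -30, "dz": 0, "gripper": -1},
  {"rx": 0, "ry": 0, "rz": 0, "dx": 0, "dy": -15, "dz": 0, "gripper": -1},
  {"rx": 0, "ry": 0, "rz": 0, "dx": 0, "dy": 0, "dz": 0, "gripper": -1},
])

```text
clock: 16.4
tcp_pos: [0.5145, -0.151, 0.16]
orientation: [-0.11, -3.138, 0.0]
contact_force: [0.1, 0.5, -10.5]
grip_width: 0.029
gripper_force: 90.4
```

>>> step_arm([
  {"rx": 0, "ry": 0, "rz": 0, "dx": 0, "dy": 0, "dz": 0, "gripper": -1},
  {"rx": 0, "ry": 0, "rz": 0, "dx": 0, "dy": 0, "dz": 0, "gripper": -1},
  {"rx": 0, "ry": 0, "rz": 0, "dx": 0, "dy": 0, "dz": 0, "gripper": -1},
])

```text
clock: 16.77
tcp_pos: [0.5158, -0.1486, 0.1605]
orientation: [-0.103, -3.14, -0.0]
contact_force: [0.1, 0.7, -9.0]
grip_width: 0.0288
gripper_force: 90.4
```

```bash
python3 -c "
from h import *
togo([.516,-.2592,.16])
f=r.grab_frame('wrist'); cv2.imwrite('pics/w5.png',f)
g=r.grab_frame('scene'); cv2.imwrite('pics/s5.png',g); cv2.imwrite('pics/t5.png',r.grab_frame('top'))
K,D,R,t=cam('wrist'); np.savez('wcam5',K=K,D=D,R=R,t=t)
print(w2pix('wrist',[[.6001,-.2649,.036],[.4705,-.2561,.036]]))
a=cv2.resize(f[60:360],(640,300)); 
cv2.imwrite('pics/v5.png',np.vstack([f[60:360],cv2.resize(g[200:340,140:460],(640,280),interpolation=cv2.INTER_CUBIC)]))"
```

```text
t 16.775 tcp [ 0.5158 -0.1486  0.1605] F [ 0.09  0.69 -8.98] M [-0.008  0.047  0.033] w 0.028757140249647605 gf 90.39913415908813
[[-0.998  0.065 -0.   ]
 [ 0.065  0.998  0.   ]
 [ 0.     0.    -1.   ]]
tool delta mm [  -7.4 -110.3    0.4]
[[199.30266828 294.14019071]
 [182.74515935 153.88246514]]
```

View pics/v5.png

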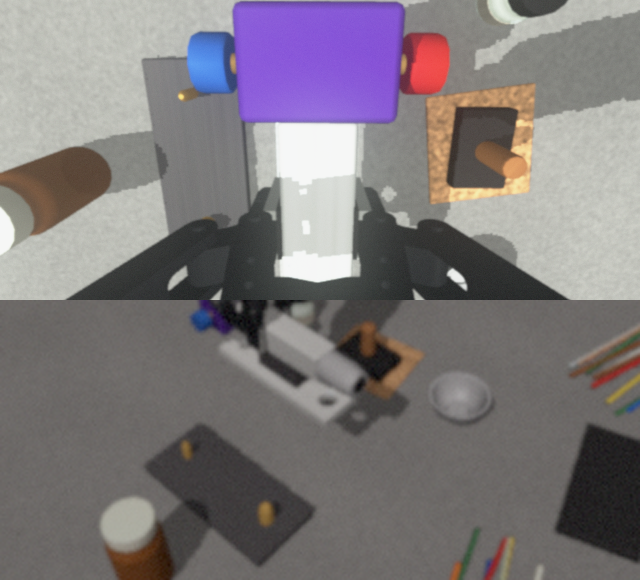

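The wrist half shows the rear peg top at (181,156 full frame) and the held torch's valves and bar square; the scene half shows the torch level, with the front hole at (328,399) and the pegs at (187,441) and (266,503). I enlarge to compare holes and pegs in the scene camera.

Run:
```python
from h import *
g=cv2.imread('pics/s5.png'); w=cv2.imread('pics/w5.png')
A=cv2.resize(g[225:265,245:325],(400,200),interpolation=cv2.INTER_CUBIC)   # x5: foot
B=cv2.resize(g[260:320,215:295],(400,300),interpolation=cv2.INTER_CUBIC)   # x5: base pegs
C=cv2.resize(w[135:285,230:410],(400,333),interpolation=cv2.INTER_CUBIC)
s=np.zeros((540,800,3),np.uint8); s[:200,:400]=A; s[205:505,:400]=B; s[:333,400:]=C
s[340:540,400:800]=cv2.resize(w[140:180,150:230],(400,200),interpolation=cv2.INTER_CUBIC)
cv2.imwrite('pics/z5.png',np.clip(s.astype(int)*1.3,0,255).astype(np.uint8))
# predictions
o,R=np.array([.5158,-.1486,.1605]),0
a=np.radians(-3.75); e=np.array([np.cos(a),np.sin(a),0]); n=np.array([-e[1],e[0],0]); T=o+.019*e; T[2]=.0953
z=np.array([0,0,1])
P=lambda x,y,h:T+x*e+y*n+h*z
print("wrist: valve front L,R; bar rear L,R", w2pix('wrist',[P(-.065,-.028,.084),P(-.065,.028,.084),P(-.105,-.028,.084),P(-.105,.028,.084)]).round(1))
print("scene hole front, front corners", w2pix('scene',[P(.065,0,.01),P(.085,-.025,.01),P(.085,.025,.01),P(-.085,-.025,.01)]).round(1))
print("scene pegs", w2pix('scene',[[.6001,-.2649,.036],[.4705,-.2561,.036]]).round(1))
```

```text
wrist: valve front L,R; bar rear L,R [[240.  181.7]
 [400.3 181.6]
 [231.1  56.6]
 [409.8  56.6]]
scene hole front, front corners [[303.7 247.5]
 [302.7 258.9]
 [318.3 245.5]
 [248.8 222.3]]
scene pegs [[271.7 301.4]
 [232.2 269.4]]
```

View pics/z5.png

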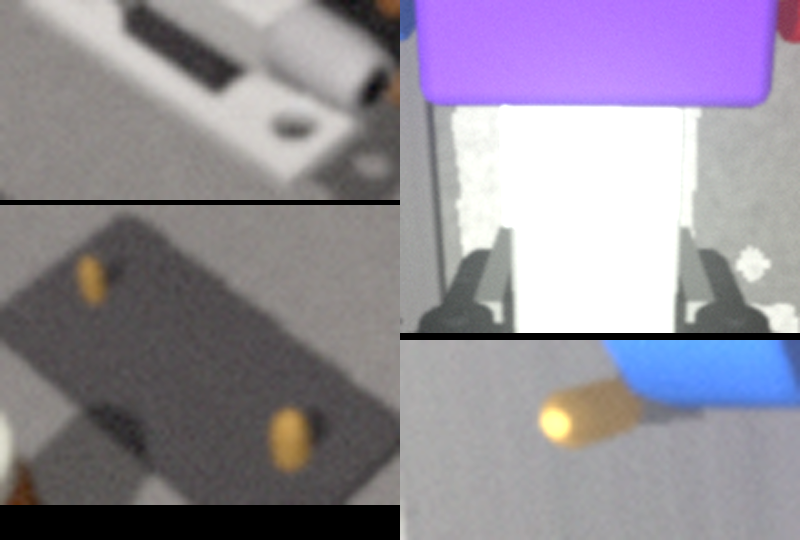

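Torch is level and at its expected place to about 1 mm; the pegs read within 2 mm of the earlier estimate (base maybe 1–2 mm further in +x). Moving over the base with the foot about 60 mm up, then a last look.

>>> step_arm([
  {"rx": 0, "ry": 0, "rz": 0, "dx": -1, "dy": -12, "dz": 0, "gripper": -1},
  {"rx": 0, "ry": 0, "rz": 0, "dx": -2, "dy": -25, "dz": 0, "gripper": -1},
  {"rx": 0, "ry": 0, "rz": 0, "dx": -2, "dy": -25, "dz": 0, "gripper": -1},
  {"rx": 0, "ry": 0, "rz": 0, "dx": -2, "dy": -25, "dz": 0, "gripper": -1},
  {"rx": 0, "ry": 0, "rz": 0, "dx": -2, "dy": -15, "dz": 0, "gripper": -1},
  {"rx": 0, "ry": 0, "rz": 0, "dx": 0, "dy": -7, "dz": 5, "gripper": -1},
  {"rx": 0, "ry": 0, "rz": 0, "dx": 0, "dy": 0, "dz": 15, "gripper": -1},
  {"rx": 0, "ry": 0, "rz": 0, "dx": 0, "dy": 0, "dz": 15, "gripper": -1},
  {"rx": 0, "ry": 0, "rz": 0, "dx": 0, "dy": 0, "dz": 10, "gripper": -1},
  {"rx": 0, "ry": 0, "rz": 0, "dx": 0, "dy": 0, "dz": 0, "gripper": -1},
  {"rx": 0, "ry": 0, "rz": 0, "dx": 0, "dy": 0, "dz": 0, "gripper": -1},
  {"rx": 0, "ry": 0, "rz": 0, "dx": 0, "dy": 0, "dz": 0, "gripper": -1},
])

```text
clock: 18.42
tcp_pos: [0.5178, -0.2591, 0.1161]
orientation: [0.105, 3.139, -0.0]
contact_force: [-0.3, -0.1, -9.2]
grip_width: 0.029
gripper_force: 90.3
```

Run:
```python
from h import *
togo([.5175,-.258,.125])
f=r.grab_frame('wrist'); g=r.grab_frame('scene'); t=r.grab_frame('top')
for n,i in(('w',f),('s',g),('t',t)): cv2.imwrite(f'pics/{n}6.png',i)
e=np.array([np.cos(np.radians(-3.8)),np.sin(np.radians(-3.8)),0]); n=np.array([-e[1],e[0],0]); c=np.array([.535,-.2605,.012])
Q=[c+x*e+y*n for x,y in((.095,.042),(.095,-.042),(-.095,-.042),(-.095,.042))]
for nm in('wrist','scene'): print(nm,w2pix(nm,Q).round(1).tolist())
gray=cv2.cvtColor(f,cv2.COLOR_BGR2GRAY)
s=np.zeros((600,800,3),np.uint8)
s[:300]=cv2.resize(f[60:240,80:560],(800,300),interpolation=cv2.INTER_CUBIC)
s[302:602]=cv2.resize(g[235:235+105,160:440],(800,300),interpolation=cv2.INTER_CUBIC)[:298]
cv2.imwrite('pics/z6.png',np.clip(s.astype(int)*1.3,0,255).astype(np.uint8))
```

```text
t 18.425 tcp [ 0.5178 -0.2591  0.1161] F [-0.28 -0.14 -9.18] M [ 0.026 -0.06   0.018] w 0.028965447018214133 gf 90.30315399169922
[[-0.998  0.067  0.001]
 [ 0.067  0.998 -0.   ]
 [-0.001 -0.    -1.   ]]
tool delta mm [ 0.4  1.  -8.9]
wrist [[364.7, 327.8], [269.6, 327.9], [258.2, 101.7], [376.1, 101.7]]
scene [[296.3, 303.1], [267.9, 329.6], [211.0, 280.2], [239.3, 259.1]]
```

View pics/z6.png

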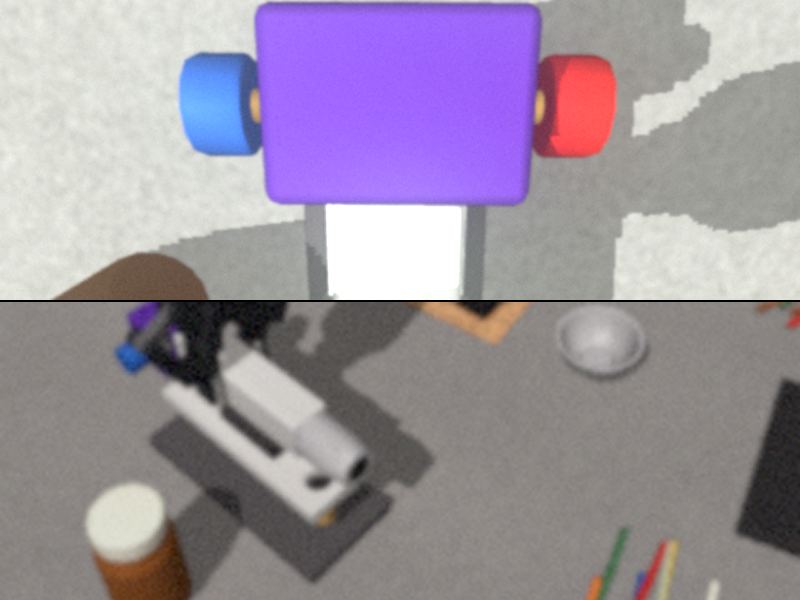

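The plate shows evenly on both sides of the bar (edges near 264 and 371 px, bar 276–358) with the torch level and same way round; a shift of about +1 mm in y is called for. Then I lower until contact.

>>> step_arm([
  {"rx": 0, "ry": 0, "rz": 0, "dx": 0, "dy": 1.2, "dz": 5, "gripper": -1},
  {"rx": 0, "ry": 0, "rz": 0, "dx": 0, "dy": 0, "dz": 5, "gripper": -1},
  {"rx": 0, "ry": 0, "rz": 0, "dx": 0, "dy": 0, "dz": 3, "gripper": -1},
  {"rx": 0, "ry": 0, "rz": 0, "dx": 0, "dy": 0, "dz": 2, "gripper": -1},
  {"rx": 0, "ry": 0, "rz": 0, "dx": 0, "dy": 0, "dz": 2, "gripper": -1},
  {"rx": 0, "ry": 0, "rz": 0, "dx": 0, "dy": 0, "dz": 0, "gripper": -1},
  {"rx": 0, "ry": 0, "rz": 0, "dx": 0, "dy": 0, "dz": 0, "gripper": -1},
])

```text
clock: 19.45
tcp_pos: [0.5175, -0.2577, 0.0986]
orientation: [0.105, 3.14, -0.0]
contact_force: [-0.5, -0.0, -9.0]
grip_width: 0.0289
gripper_force: 90.3
```

```bash
python3 -c "
from h import *
st();mom(6)"
```

```text
t 19.45 tcp [ 0.5175 -0.2577  0.0986] F [-0.53 -0.03 -9.02] M [-0.005  0.004 -0.002] w 0.02887789989777031 gf 90.33060193061829
[[-0.998  0.067  0.   ]
 [ 0.067  0.998 -0.   ]
 [-0.    -0.    -1.   ]]
F [-0.3  -0.05 -9.2 ] M tool [-0.     0.023 -0.016] sd [0.34 0.29 0.18 0.02 0.03 0.03] off mm -2.504865499614006
```

>>> step_arm([
  {"rx": 0, "ry": 0, "rz": 0, "dx": 0, "dy": 0, "dz": 1.5, "gripper": -1},
  {"rx": 0, "ry": 0, "rz": 0, "dx": 0, "dy": 0, "dz": 1.5, "gripper": -1},
  {"rx": 0, "ry": 0, "rz": 0, "dx": 0, "dy": 0, "dz": 0, "gripper": -1},
  {"rx": 0, "ry": 0, "rz": 0, "dx": 0, "dy": 0, "dz": 0, "gripper": -1},
])

```text
clock: 20.25
tcp_pos: [0.5174, -0.2579, 0.0955]
orientation: [0.105, 3.14, -0.0]
contact_force: [-0.3, -0.9, -9.9]
grip_width: 0.0288
gripper_force: 90.5
```

```bash
python3 -c "
from h import *
st();mom(6)"
```

```text
t 20.25 tcp [ 0.5174 -0.2579  0.0955] F [-0.33 -0.93 -9.86] M [-0.263 -0.031  0.069] w 0.0288481167255575 gf 90.4615867137909
[[-0.998  0.067 -0.   ]
 [ 0.067  0.998 -0.   ]
 [-0.    -0.    -1.   ]]
F [ 0.14 -1.03 -9.89] M tool [ 0.306 -0.05  -0.059] sd [0.54 0.42 0.56 0.04 0.02 0.02] off mm 5.106443638189678
```

Light contact at the rear peg pushes the torch to −y, so I ease off that way.

>>> step_arm([
  {"rx": 0, "ry": 0, "rz": -0.3, "dx": 0, "dy": -0.8, "dz": 0, "gripper": -1},
  {"rx": 0, "ry": 0, "rz": 0, "dx": 0, "dy": 0, "dz": 0, "gripper": -1},
  {"rx": 0, "ry": 0, "rz": 0, "dx": 0, "dy": 0, "dz": 0, "gripper": -1},
])

```text
clock: 20.92
tcp_pos: [0.5174, -0.2582, 0.0955]
orientation: [-0.096, -3.14, -0.001]
contact_force: [-1.1, 0.4, -9.3]
grip_width: 0.0288
gripper_force: 90.4
```

```bash
python3 -c "
from h import *
st();mom(6)"
```

```text
t 20.925 tcp [ 0.5174 -0.2582  0.0955] F [-1.07  0.44 -9.26] M [0.048 0.009 0.017] w 0.028818847495258353 gf 90.41754841804504
[[-0.998  0.061 -0.   ]
 [ 0.061  0.998  0.   ]
 [ 0.     0.    -1.   ]]
F [-0.06  0.04 -9.4 ] M tool [-0.012  0.035 -0.013] sd [0.46 0.35 0.45 0.02 0.02 0.02] off mm -3.6763772881627053
```

Free again. Lowering further.

>>> step_arm([
  {"rx": 0, "ry": 0, "rz": 0, "dx": 0, "dy": -0.2, "dz": 1.5, "gripper": -1},
  {"rx": 0, "ry": 0, "rz": 0, "dx": 0, "dy": 0, "dz": 1.5, "gripper": -1},
  {"rx": 0, "ry": 0, "rz": 0, "dx": 0, "dy": 0, "dz": 1.5, "gripper": -1},
  {"rx": 0, "ry": 0, "rz": 0, "dx": 0, "dy": 0, "dz": 0, "gripper": -1},
  {"rx": 0, "ry": 0, "rz": 0, "dx": 0, "dy": 0, "dz": 0, "gripper": -1},
])

```text
clock: 21.85
tcp_pos: [0.5174, -0.2587, 0.091]
orientation: [-0.097, -3.14, 0.0]
contact_force: [-0.3, 0.5, -9.9]
grip_width: 0.029
gripper_force: 90.4
```

```bash
python3 -c "
from h import *
st();mom(6)"
```

```text
t 21.85 tcp [ 0.5174 -0.2587  0.091 ] F [-0.31  0.5  -9.87] M [0.003 0.012 0.007] w 0.029008165281966796 gf 90.41827440261841
[[-0.998  0.061 -0.   ]
 [ 0.061  0.998 -0.   ]
 [ 0.    -0.    -1.   ]]
F [ 0.22  0.28 -9.49] M tool [-0.013  0.04   0.002] sd [0.35 0.32 0.38 0.01 0.04 0.04] off mm -4.183940916938239
```

Past the bevels, no side force.

>>> step_arm([
  {"rx": 0, "ry": 0, "rz": 0, "dx": 0, "dy": 0, "dz": 2, "gripper": -1},
  {"rx": 0, "ry": 0, "rz": 0, "dx": 0, "dy": 0, "dz": 2, "gripper": -1},
  {"rx": 0, "ry": 0, "rz": 0, "dx": 0, "dy": 0, "dz": 2, "gripper": -1},
  {"rx": 0, "ry": 0, "rz": 0, "dx": 0, "dy": 0, "dz": 2, "gripper": -1},
  {"rx": 0, "ry": 0, "rz": 0, "dx": 0, "dy": 0, "dz": 2, "gripper": -1},
  {"rx": 0, "ry": 0, "rz": 0, "dx": 0, "dy": 0, "dz": 1.5, "gripper": -1},
  {"rx": 0, "ry": 0, "rz": 0, "dx": 0, "dy": 0, "dz": 0, "gripper": -1},
  {"rx": 0, "ry": 0, "rz": 0, "dx": 0, "dy": 0, "dz": 0, "gripper": -1},
])

```text
clock: 23.15
tcp_pos: [0.5175, -0.2587, 0.0795]
orientation: [0.097, 3.14, -0.0]
contact_force: [0.5, -0.3, -9.1]
grip_width: 0.0289
gripper_force: 90.4
```

```bash
python3 -c "
from h import *
st();mom(4)"
```

```text
t 23.15 tcp [ 0.5175 -0.2587  0.0795] F [ 0.52 -0.27 -9.12] M [-0.071 -0.035 -0.056] w 0.028920155108518024 gf 90.4166579246521
[[-0.998  0.061  0.   ]
 [ 0.061  0.998 -0.   ]
 [-0.    -0.    -1.   ]]
F [ 0.05 -0.21 -9.18] M tool [ 0.045 -0.012  0.01 ] sd [0.57 0.58 0.31 0.02 0.02 0.04] off mm 1.326213055325114
```

>>> step_arm([
  {"rx": 0, "ry": 0, "rz": 0, "dx": 0, "dy": 0, "dz": 0.8, "gripper": -1},
  {"rx": 0, "ry": 0, "rz": 0, "dx": 0, "dy": 0, "dz": 0.8, "gripper": -1},
  {"rx": 0, "ry": 0, "rz": 0, "dx": 0, "dy": 0, "dz": 0.5, "gripper": -1},
  {"rx": 0, "ry": 0, "rz": 0, "dx": 0, "dy": 0, "dz": 0, "gripper": -1},
  {"rx": 0, "ry": 0, "rz": 0, "dx": 0, "dy": 0, "dz": 0, "gripper": -1},
])

```text
clock: 23.98
tcp_pos: [0.5174, -0.2587, 0.0777]
orientation: [0.097, 3.14, 0.0]
contact_force: [-1.8, 1.2, -1.7]
grip_width: 0.0291
gripper_force: 91.4
```

```bash
python3 -c "
from h import *
st();mom(4)"
```

```text
t 23.975 tcp [ 0.5174 -0.2587  0.0777] F [-1.84  1.24 -1.74] M [0.294 0.519 0.042] w 0.029130015784710403 gf 91.40420794487
[[-0.998  0.061  0.   ]
 [ 0.061  0.998  0.   ]
 [-0.     0.    -1.   ]]
F [-2.85  1.46 -0.4 ] M tool [-0.291  0.62  -0.027] sd [0.6  0.44 1.04 0.03 0.06 0.02] off mm -1560.7903920106135
```

Weight is on the plate. I lower a touch more, open, and retreat straight up.

>>> step_arm([
  {"rx": 0, "ry": 0, "rz": 0, "dx": 0, "dy": 0, "dz": 0.4, "gripper": -1},
  {"rx": 0, "ry": 0, "rz": 0, "dx": 0, "dy": 0, "dz": 0, "gripper": -1},
  {"rx": 0, "ry": 0, "rz": 0, "dx": 0, "dy": 0, "dz": 0, "gripper": 0.1},
  {"rx": 0, "ry": 0, "rz": 0, "dx": 0, "dy": 0, "dz": 0, "gripper": 0.1},
  {"rx": 0, "ry": 0, "rz": 0, "dx": 0, "dy": 0, "dz": 0, "gripper": 0.1},
  {"rx": 0, "ry": 0, "rz": 0, "dx": 0, "dy": 0, "dz": 0, "gripper": 0.1},
], grip_force=20)

```text
clock: 24.92
tcp_pos: [0.5176, -0.2588, 0.077]
orientation: [0.097, 3.14, -0.0]
contact_force: [-0.2, 0.1, -0.3]
grip_width: 0.0469
gripper_force: 0.0
```

>>> step_arm([
  {"rx": 0, "ry": 0, "rz": 0, "dx": 0, "dy": 0, "dz": -15, "gripper": 0.1},
  {"rx": 0, "ry": 0, "rz": 0, "dx": 0, "dy": 0, "dz": -30, "gripper": 0.1},
  {"rx": 0, "ry": 0, "rz": 0, "dx": 0, "dy": 0, "dz": -50, "gripper": 0.1},
  {"rx": 0, "ry": 0, "rz": 0, "dx": 40, "dy": 40, "dz": -20, "gripper": 0.1},
  {"rx": 0, "ry": 0, "rz": 0, "dx": 0, "dy": 55, "dz": 0, "gripper": 0.1},
  {"rx": 0, "ry": 0, "rz": 0, "dx": 0, "dy": 55, "dz": 0, "gripper": 0.1},
  {"rx": 0, "ry": 0, "rz": 0, "dx": 0, "dy": 55, "dz": 0, "gripper": 0.1},
  {"rx": 0, "ry": 0, "rz": 0, "dx": 0, "dy": 55, "dz": 0, "gripper": 0.1},
  {"rx": 0, "ry": 0, "rz": 0, "dx": 0, "dy": 55, "dz": 0, "gripper": 0.1},
  {"rx": 0, "ry": 0, "rz": 0, "dx": 0, "dy": 0, "dz": 0, "gripper": 0.1},
  {"rx": 0, "ry": 0, "rz": 0, "dx": 0, "dy": 0, "dz": 0, "gripper": 0.1},
  {"rx": 0, "ry": 0, "rz": 0, "dx": 0, "dy": 0, "dz": 0, "gripper": 0.1},
])

```text
clock: 26.42
tcp_pos: [0.4969, 0.0565, 0.1924]
orientation: [0.101, 3.14, -0.0]
contact_force: [-0.1, -0.4, -1.0]
grip_width: 0.0472
gripper_force: 0.0
```

Run:
```python
from h import *
st()
f=r.grab_frame('top'); cv2.imwrite('pics/t7.png',f)
hsv=cv2.cvtColor(f,cv2.COLOR_BGR2HSV)
# bar: bright low-saturation blob, valve: purple, near the base
P=np.array([[.535,-.2605,.062]]); u,v=w2pix('top',P)[0]; print(u,v)
m=np.zeros(f.shape[:2],np.uint8); m[int(v)-60:int(v)+60,int(u)-30:int(u)+30]=1
pur=((hsv[...,0]>115)&(hsv[...,0]<145)&(hsv[...,1]>90)&(m>0)).astype(np.uint8)
whi=((hsv[...,2]>165)&(hsv[...,1]<40)&(m>0)).astype(np.uint8)
for nm,b in(('purple',pur),('white',whi)):
    c=cv2.findContours(b,0,1)[0]; c=max(c,key=cv2.contourArea); print(nm,cv2.minAreaRect(c),cv2.contourArea(c))
yaw=np.radians(-3.8);e=np.array([np.cos(yaw),np.sin(yaw),0]);n=np.array([-e[1],e[0],0])
for name,x,h,ys in(("bar",(.065,-.065),.091,.015),("valve",(-.065,-.105),.096,.028),("foot",(.085,-.085),.022,.025)):
    q=[np.array([.535,-.2595,h])+a*e+s*ys*n for a,s in((x[0],1),(x[0],-1),(x[1],-1),(x[1],1))]
    print(name,w2pix('top',q).round(1).tolist())
```

```text
t 26.425 tcp [0.4969 0.0565 0.1924] F [-0.13 -0.35 -0.96] M [-0.004 -0.036 -0.026] w 0.047213420117463635 gf 0.0
[[-0.998  0.064  0.   ]
 [ 0.064  0.998 -0.   ]
 [-0.    -0.    -1.   ]]
416.4611799730174 189.56775400466123
purple ((417.7335205078125, 219.23097229003906), (21.16037368774414, 13.750679969787598), 4.085616588592529) 259.5
white ((418.90093994140625, 188.47605895996094), (9.91207504272461, 45.323760986328125), 2.2906100749969482) 403.0
bar [[414.1, 164.7], [424.9, 165.3], [423.2, 212.2], [412.2, 211.5]]
valve [[407.9, 211.1], [428.4, 212.3], [427.9, 227.1], [407.3, 225.8]]
foot [[405.5, 162.1], [422.5, 163.2], [420.3, 220.9], [403.1, 219.8]]
```

```bash
python3 -c "
from h import *
print(r.hand_in())"
```

```text
the job is handed in; nothing more can be done
None
```

The job is handed in, with no verdict returned: the marver stands on the cork mat, and the larger torch sits level over both pegs, the right way round and let go, its bar and valves within about 0.3 px of the seated position in the top view.

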